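Switching check of the thickest proximity sensor

TASK

Switch the tester on by pushing the toggle lever on the small grey control box all the way over, away from the robot, then test the thickest of the three upright metal sensors: point straight down at the middle of its face with the fingertips about a centimetre above it, without touching it, and stay there for at least two seconds. Then press the round key on the same box right down to record the result and draw back clear, leaving the lever over. Pick nothing up, do not touch any sensor or point closely at the other two, and leave everything else where it stands.

Things in the scene. Friction and masses are not known exactly. Their poses are not given: they have to be found in the camera images.
- console: fixed grey control box, 150 (own x) x 190 (own y) x 45 mm high; origin at the centre of its underside on the table; own x points roughly away from the robot (turned up to 0.3 rad either way). Its top carries the lever (its pivot) at own x = 0, y = +50 mm and the key at own x = -10, y = -50 mm. It stands on the robot's left or right, a white parts tray on the other side
- lever (a joint): toggle lever of the control box, in rad: starts at 0 to 0.15 (off, leaning towards the robot), 1.0 = end stop (on, leaning away). Turns about the control box's own y axis, pivot 67 mm above the table; needs about 1.5 N at the knob and stays where it is left
- lever_tip (a point): centre of the lever's 26 mm round steel knob, 50 mm from the pivot, about 111 to 117 mm above the table over the swing; it travels from 24 mm before the pivot to 24 mm beyond it along the box's own x. The black hub below it (70 x 50 mm) reaches 80 mm above the table
- key (a joint): travel of the round key, in m: 0 = up, 0.006 = fully down (counts as pressed beyond 0.004); a spring returns it, 5 N hold it fully down
- key_top (a point): centre of the top of the round black key, 28 mm across, 67 mm above the table when up; presses straight down
- sensor_thick: the thickest of three upright threaded metal barrel sensors: barrel 30 mm across, 80 mm high in all, on a loose round foot 56 mm across and 12 mm high; origin at the centre of the underside
- sensor_medium: the middle-sized of three upright threaded metal barrel sensors: barrel 18 mm across, 85 mm high in all, on a loose round foot 56 mm across and 12 mm high; origin at the centre of the underside
- sensor_slim: the slimmest of three upright threaded metal barrel sensors: barrel 12 mm across, 75 mm high in all, on a loose round foot 56 mm across and 12 mm high; origin at the centre of the underside
- sensor_thick_face (a point): centre of the flat black sensing face on top of the 30 mm sensor, 80 mm above the table
- sensor_medium_face (a point): centre of the flat black sensing face on top of the 18 mm sensor, 85 mm above the table
- sensor_slim_face (a point): centre of the flat black sensing face on top of the 12 mm sensor, 75 mm above the table
- parts_tray: fixed white open tray of metal sleeves, 150 x 190 x 45 mm high, on the other side from the control box; origin at the centre of its underside
- tape_roll: bystander: roll of brown tape lying flat, 60 mm across, 24 mm high; origin at the centre of the underside
- shell: bystander: small upright metal connector shell, 21 mm across, 40 mm high, among the sensors; origin at the centre of the underside
- board: bystander: green circuit board, 55 x 75 x 5 mm, lying flat; origin at the centre of the underside
- screwdriver: bystander: screwdriver 170 mm long, lying; origin on the table below its middle
- glue: bystander: white glue bottle 36 mm across, 120 mm high, standing; origin at the centre of the underside
- lock_nut: bystander: brass ring nut 44 mm across, 8 mm high, lying flat; origin at the centre of the underside
Mind the look-alikes: they are no part of the job. What is shaped like the console but yellow is not meant.

How it is judged:
On the way, in this order (a step that is already met when the one before it is completed fails the run):
1. the tester is switched on: lever beyond 0.85 rad (value of joint lever above 0.85 rad), for 0.1 s.
2. the tool point stays for the two seconds (1.8 s counts) over the thickest sensor's face: within 14 mm of its axis, 10 to 45 mm above the face (shut fingertips at most 26 mm above) (horizontal distance between the grasp point and sensor_thick_face below 0.014 m and z of the grasp point in the frame of sensor_thick_face between 0.01 and 0.045 m), for 1.8 s.
3. the key is pressed down: beyond 4 mm of its 6 mm (value of joint key above 0.004 m), for 0.05 s.
At the end, for the whole second after the job is handed in: lever over beyond 0.85 rad, key up again (within 1.5 mm), all three sensors upright (0.1 rad), at rest and within 8 mm of where they started (value of joint lever above 0.85 rad and value of joint key below 0.0015 m and distance of each of sensor_thick, sensor_medium, sensor_slim from where it was at the start of the episode below 0.008 m and angle between each of sensor_thick, sensor_medium, sensor_slim's own z axis and vertical below 0.1 rad and linear speed of each of sensor_thick, sensor_medium, sensor_slim below 0.02 m/s); the robot touches nothing.
It fails at once if the robot touches a sensor (over 0.3 N) (contact force between any of the arm, the fingers and sensor_thick above 0.3 N or contact force between any of the arm, the fingers and sensor_medium above 0.3 N or contact force between any of the arm, the fingers and sensor_slim above 0.3 N).
It fails at once if a sensor is shifted more than 8 mm, lifted, or tipped more than 0.15 rad (distance of any of sensor_thick, sensor_medium, sensor_slim from where it was at the start of the episode above 0.008 m or angle between any of sensor_thick, sensor_medium, sensor_slim's own z axis and vertical above 0.15 rad).
It fails at once if one of the other two sensors is pointed at: tool point within 20 mm of its axis and under 50 mm above its face ((horizontal distance between the grasp point and sensor_medium_face below 0.02 m and z of the grasp point in the frame of sensor_medium_face below 0.05 m) or (horizontal distance between the grasp point and sensor_slim_face below 0.02 m and z of the grasp point in the frame of sensor_slim_face below 0.05 m)).
It fails at once if the key is pressed (over 3 mm) while the tester is off (lever under 0.5 rad) (value of joint key above 0.003 m and value of joint lever below 0.5 rad).
It fails at once if a bystander is moved more than 20 mm (distance of any of tape_roll, shell, board, screwdriver, glue, lock_nut from where it was at the start of the episode above 0.02 m).
It also fails if it takes over 51 s, if anything falls off the work surface, if the arm or the gripper's body presses on something with over 40 N, if the wrist force passes 120 N, or if a joint passes its speed limit or range.

ROBOT

A 6-joint arm with a two-finger parallel gripper is mounted at the origin on the work surface. World frame = base frame: x ahead of the robot, y to its left, z up, the work surface at z = 0. Lengths are in m, angles in rad, forces in N, time in s.
With the tool pointing down it reaches from about 0.25 to 0.775 m from the base axis. Payload 4 kg.
Tool frame: the origin (TCP) lies between the finger pads, 19 mm behind the fingertips; this is the grasp point; z points along the fingers, y is the line along which they close (so a half turn about z gives the same grasp; the last joint's range is limited). The gripper opens to 94 mm and grips with 3 to 60 N. Pads are 16 mm wide; open, the fingers measure 119 mm over their backs; the gripper's body (75 mm by 177 mm) begins 78 mm behind the grasp point.
Start: joints at [-1.418, 0.087, 1.371, -0, 1.684, -0.103], TCP at [0.139, -0.532, 0.224] pointing down, gripper open.
Joint ranges: [-3.1, 3.1], [-0.76, 2.03], [0.27, 2.55], [-1.08, 4.22], [0.17, 2.65], [-2.57, 2.57]. Speed limits (rad/s): [2.79, 2.79, 3.14, 3.14, 3.14, 3.14].

INTERFACE

Orientations are given as [roll, pitch, yaw] about the fixed x, y, z axes, in that order (R = Rz(yaw) Ry(pitch) Rx(roll)).
In Python, from bench import robot, imaging gives the robot as it stands.
- The arm moves only by the shell command python3 -m pendant 'ROWS'. ROWS is JSON, a list of rows, each a list of 7 numbers: the shift along the world's x, y, z in cm, then the turn, a rotation vector about the world's x, y, z in degrees, then the opening, from 0 (shut) to 1 (fully open). In form: [[dx, dy, dz, ax, ay, az, jaw], ...]. A call has 1 to 8 rows; each row shifts and turns the commanded pose from where the row before left it; what a row does not reach is not made up. A row lasts 1/10 s, in which the tool goes at most 50 mm and 8.59 degrees, less where a joint would pass 70% of its speed; a pose out of reach is approached as far as the arm can. A call is refused whole if a number of a shift passes 5 or a number of a turn 8.59, either way. A call with a gripper value outside its range is refused whole. The fingers move at their own pace and stop on an object; the grip force is fixed at half the most. Time passes only in rows, so rows that do not move let the fingers close. It gives the time, the measured TCP pose, the force, the opening and the grip force at its end, in the units of the state.
- robot.get_obs(): the state, without advancing time (a new reading comes with each control period).
- imaging.snapshot(name): name is "side" or "top" or "wrist"; returns the picture (400x640x3 uint8, red, green, blue); there is no depth.
- imaging.camera_params(name): a dict with "camera_matrix" (3x3 intrinsics, pixels), "k1" (the pictures are not rectified: a ray, as slopes to the right and down, at radius r is drawn at 1 + k1 r^2 times it, then the intrinsics apply), "R" (3x3) and "t" (3): a world point X has camera coordinates R X + t. Camera axes: x right, y down, z forward; pixel columns grow to the right and rows downward; lengths in m; the calibration is good to about 2 mm. A picture is of the moment at which its call begins: read the wrist's pose just before it. camera_params takes no time and is no camera call; for the wrist camera it gives the pose at the moment of the call.
- robot.close_job(): hands the job in; it is judged then, once.
The state is a dict: "time": time; "joint_positions": joint angles; "qvel": joint speeds; "joint_torque": joint torques, N m; "tool_pos": TCP position; "ee_rot": TCP orientation; "wrist_force": force on the tool from outside, world axes, zero at the start; "wrist_torque": the same for the moment, N m; "width": finger opening in m; "finger_force": force on a finger pad.
Only numpy, scipy, OpenCV 4.12 (cv2) and the standard library are available. Lean on these libraries where they do the work, as an engineer would, in place of code of your own. Each camera call takes 0.05 s, during which the arm holds its last target. There are 200 camera calls.

## Working session

There is one attempt and no reset: what is moved stays moved. The work goes in short steps, Python scripts to look and compute and a shell command to move; the robot and the scene stay as the last step left them, time stands still between calls to the robot, and variables do not carry over. Pictures are saved under pics/ and viewed, at most 10 in all, crops included, and the job is handed in when it is done.

```bash
mkdir -p pics; cat > h.py <<'E'
import numpy as np, cv2
from bench import robot, imaging
def ray(P,u,v):
    K=np.array(P["camera_matrix"],float);k=P["k1"]
    d=np.linalg.solve(K,[u,v,1.])[:2];s=d.copy()
    for _ in range(50): s=d/(1+k*(s@s))
    R=np.array(P["R"]);t=np.array(P["t"]).ravel()
    return -R.T@t, R.T@np.array([s[0],s[1],1.])
def onz(P,u,v,z):
    c,d=ray(P,u,v); return c+d*(z-c[2])/d[2]
def proj(P,X):
    R=np.array(P["R"]);t=np.array(P["t"]).ravel();c=R@np.asarray(X,float)+t;s=c[:2]/c[2]
    s=s*(1+P["k1"]*(s@s)); return (np.array(P["camera_matrix"])@[s[0],s[1],1])[:2]
E
python3 - <<'E'
from h import *
o=robot.get_obs();print(o["time"],o["tool_pos"],o["ee_rot"],o["width"])
for n in("top","side"):
    im=imaging.snapshot(n);cv2.imwrite(f"pics/{n}.png",im[:,:,::-1]);P=imaging.camera_params(n)
    print(n,-np.array(P["R"]).T@np.array(P["t"]).ravel(),P["R"],P["camera_matrix"])
E
```

```text
0.0 [ 0.13906661 -0.53159281  0.22313797] [-3.13941266e+00 -2.01038492e-04  2.55833727e-01] 0.09384644813744274
top [ 0.2701001  -0.12864774  1.33137918] [[ 0.00660922 -0.99996079  0.00589424]
 [-0.98141961 -0.00761678 -0.19172253]
 [ 0.19175991 -0.00451758 -0.98143147]] [[434.38769208   0.         319.8357783 ]
 [  0.         434.38769208 210.95894182]
 [  0.           0.           1.        ]]
side [0.051566   0.99251621 1.04284451] [[-0.92586904 -0.37766043  0.01179476]
 [-0.24387929  0.57346693 -0.78208604]
 [ 0.28859905 -0.72698575 -0.62305883]] [[459.07276354   0.         317.63811617]
 [  0.         459.07276354 202.92314651]
 [  0.           0.           1.        ]]
```

View pics/top.png

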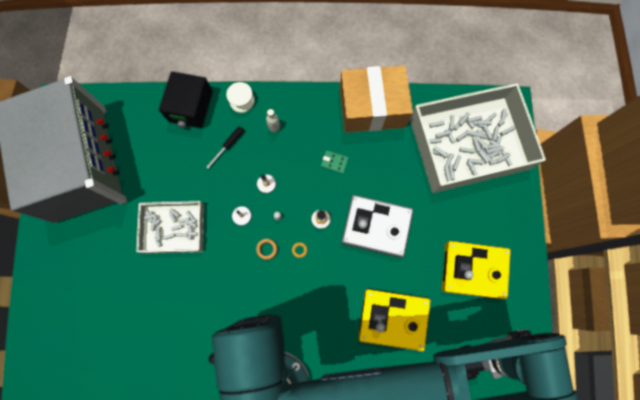

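View pics/side.png

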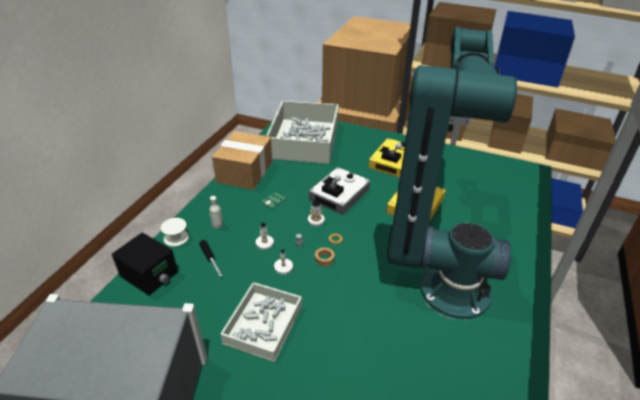

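The top view shows the grey/white console near (378,225). The two yellow boxes are decoys. The three sensors are near (265,183), (241,215) and (320,218), with the last one looking thickest. I'll zoom in on both views.

```bash
python3 - <<'E'
import cv2,numpy as np
t=cv2.imread("pics/top.png")[165:265,225:425];s=cv2.imread("pics/side.png")[160:280,245:375]
cv2.imwrite("pics/tc.png",cv2.resize(t,None,fx=4,fy=4,interpolation=cv2.INTER_CUBIC))
cv2.imwrite("pics/sc.png",cv2.resize(s,None,fx=5,fy=5,interpolation=cv2.INTER_CUBIC))
E
```

```text
(no output)
```

View pics/tc.png

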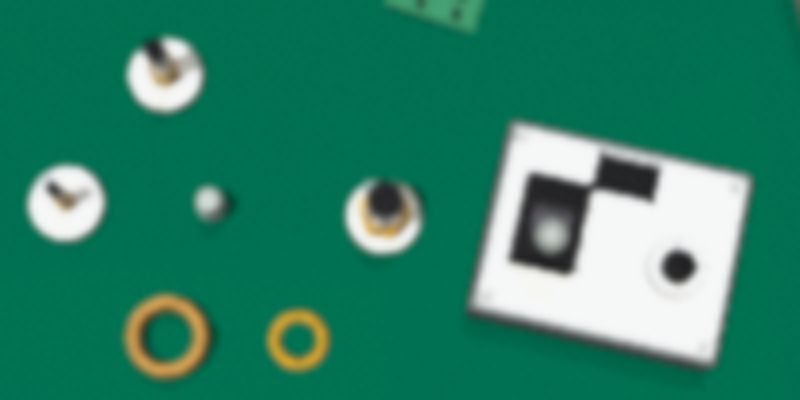

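View pics/sc.png

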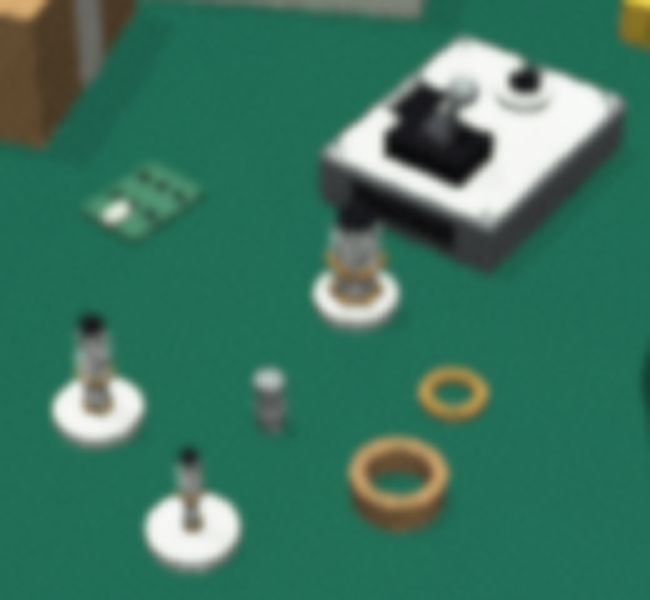

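The crops show the thick sensor's black face at crop (385,200). The lever knob is at (550,237) and leans toward the robot. The key is at (679,266). Console top corners are (512,121), (751,177), (715,366) and (470,310). Next I'll convert these to positions, checking against both views.

```bash
python3 - <<'E'
from h import *
np.set_printoptions(precision=4,suppress=True)
T=imaging.camera_params("top");S=imaging.camera_params("side")
t=lambda x,y,z:onz(T,225+(x+.5)/4-.5,165+(y+.5)/4-.5,z)
s=lambda x,y,z:onz(S,245+(x+.5)/5-.5,160+(y+.5)/5-.5,z)
im=cv2.imread("pics/tc.png");g=im.min(2)
for nm,x,y in(("thickfoot",385,215),("med",165,75),("slim",65,203)):
    m=np.zeros(g.shape,np.uint8);cv2.circle(m,(x,y),55,255,-1)
    hsv=cv2.cvtColor(im,cv2.COLOR_BGR2HSV);r=((hsv[...,1]<110)&(hsv[...,2]>130)&(m>0)).astype(np.uint8)
    p=cv2.findNonZero(r);c,rad=cv2.minEnclosingCircle(cv2.convexHull(p));print(nm,t(*c,.012),rad/4)
print("thick face top",t(385,200,.08),"side",s(354,207,.08))
print("med face top",t(153,50,.085),"side",s(91,323,.085))
print("slim face top",t(52,187,.075),"side",s(188,456,.075))
print("knob",t(550,237,.112),"side",s(463,92,.112)); print("key",t(679,266,.067),"side",s(526,78,.067))
c=np.array([t(*q,.045) for q in((512,121),(751,177),(715,366),(470,310))])
C=c.mean(0);ey=(c[0]-c[1]+c[3]-c[2])[:2];ey/=np.linalg.norm(ey);ex=np.array([ey[1],-ey[0]])
print("console",C,"yaw",np.arctan2(ex[1],ex[0]),np.linalg.norm(c[0]-c[1]),np.linalg.norm(c[1]-c[2]))
print("pivot",C[:2]+.05*ey,"start knob",C[:2]+.05*ey-.022*ex,"end",C[:2]+.05*ey+.024*ex,"key",C[:2]-.05*ey-.01*ex)
E
```

```text
thickfoot [ 0.5034 -0.1367  0.012 ] 10.078679084777832
med [0.6155 0.0358 0.012 ] 9.94118595123291
slim [0.5122 0.1089 0.012 ] 10.155385971069336
thick face top [ 0.5037 -0.1375  0.08  ] side [ 0.5085 -0.1376  0.08  ]
med face top [0.6148 0.0356 0.085 ] side [0.614  0.0427 0.085 ]
slim face top [0.5124 0.1083 0.075 ] side [0.5106 0.1175 0.075 ]
knob [ 0.4718 -0.2549  0.112 ] side [ 0.4726 -0.2499  0.112 ]
key [ 0.4582 -0.3548  0.067 ] side [ 0.4562 -0.3451  0.067 ]
console [ 0.479  -0.3087  0.045 ] yaw -0.22389001537038955 0.18631938663732037 0.14698123859942125
pivot [ 0.4901 -0.26  ] start knob [ 0.4687 -0.2551] end [ 0.5135 -0.2653] key [ 0.4582 -0.3553]
```

```bash
python3 -m pendant '[[3.3,3.3,0,0,0,-3.5,0],[3.3,3.3,0,0,0,-3.5,0],[3.3,3.3,0,0,0,-3.5,0],[3.3,3.3,0,0,0,-3.5,0],[3.3,3.3,0,0,0,-3.5,0],[3.3,3.3,0,0,0,-3.5,0],[3.3,3.3,0,0,0,-3.5,0],[3.3,3.3,0,0,0,-3.5,0]]'
```

```text
time: 0.9
tool_pos: [0.404, -0.2664, 0.2239]
ee_rot: [-3.142, 0.0, -0.236]
wrist_force: [0.0, 0.5, -0.1]
width: 0.0333
finger_force: 0.0
```

```bash
python3 -m pendant '[[2.3,2.1,0,0,0,0,0],[0,0,0,0,0,0,0],[0,0,0,0,0,0,0],[0,0,0,0,0,0,0]]'; python3 - <<'E'
from h import *
P=imaging.camera_params("wrist");im=imaging.snapshot("wrist")[:,:,::-1].copy()
cv2.imwrite("pics/w1raw.png",im)
for X,c in(((.4687,-.2551,.112),(0,0,255)),((.4582,-.3553,.067),(0,0,255)),((.5036,-.1372,.08),(0,0,255)),((.4267,-.2456,.1),(255,0,0))):
    p=proj(P,X);print(X,p);cv2.circle(im,tuple(int(a) for a in p),4,c,1)
cv2.imwrite("pics/w1.png",im)
E
```

```text
time: 1.3
tool_pos: [0.4254, -0.2478, 0.224]
ee_rot: [3.141, 0.001, -0.234]
wrist_force: [0.2, 0.8, -0.3]
width: 0.0021
finger_force: 0.0
(0.4687, -0.2551, 0.112) [318.33069177 150.26674988]
(0.4582, -0.3553, 0.067) [415.90319636 133.94560388]
(0.5036, -0.1372, 0.08) [194.881726   141.17503362]
(0.4267, -0.2456, 0.1) [319.10672863 194.3614725 ]
```

View pics/w1.png

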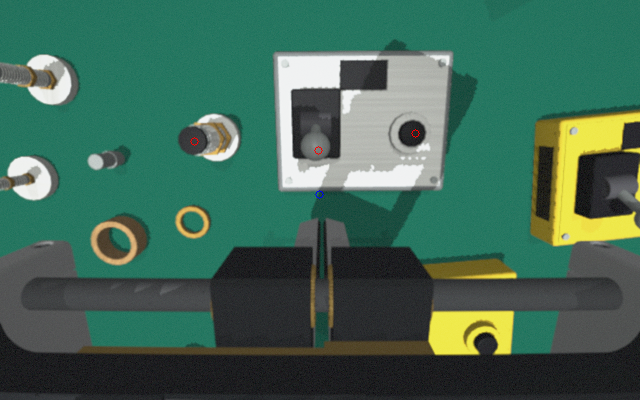

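The wrist view agrees with the estimates to within about 2–4 px: knob at (316,146), key at (412,132), thick face at (194,141). I'll go down behind the knob and push.

```bash
python3 -m pendant '[[0,0,-3.5,0,0,0,0],[0,0,-3.5,0,0,0,0],[0,0,-3.5,0,0,0,0],[0,0,0,0,0,0,0]]'; python3 -m pendant '[[1,-0.2,0,0,0,0,0],[1,-0.23,0,0,0,0,0],[1,-0.23,0,0,0,0,0],[1,-0.23,0,0,0,0,0],[1,-0.23,0,0,0,0,0],[1,-0.23,0,0,0,0,0],[0,0,0,0,0,0,0]]'
```

```text
time: 1.75
tool_pos: [0.4221, -0.2458, 0.1138]
ee_rot: [-3.137, 0.011, -0.235]
wrist_force: [-1.6, 0.3, -1.3]
width: 0.0003
finger_force: 0.0
time: 2.45
tool_pos: [0.4878, -0.2609, 0.1191]
ee_rot: [-3.142, -0.001, -0.232]
wrist_force: [-0.1, 0.1, -0.0]
width: 0.0005
finger_force: 0.0
```

```bash
python3 -m pendant '[[0.3,-0.07,0,0,0,0,0],[0.3,-0.07,0,0,0,0,0],[0,0,0,0,0,0,0]]';python3 -m pendant '[[0.2,-0.05,0,0,0,0,0],[0,0,0,0,0,0,0]]'; python3 - <<'E'
from h import *
P=imaging.camera_params("wrist");im=imaging.snapshot("wrist")[:,:,::-1].copy()
cv2.imwrite("pics/w2.png",im); print(proj(P,(.5135,-.2653,.112)))
E
```

```text
time: 2.75
tool_pos: [0.4919, -0.2618, 0.1187]
ee_rot: [-3.141, 0.001, -0.233]
wrist_force: [-0.8, -0.5, -0.6]
width: 0.0006
finger_force: 0.5
time: 2.95
tool_pos: [0.4922, -0.2618, 0.1187]
ee_rot: [-3.141, 0.005, -0.233]
wrist_force: [-5.1, 1.5, 0.5]
width: 0.0005
finger_force: 2.9
[319.12580379 204.70076741]
```

View pics/w2.png

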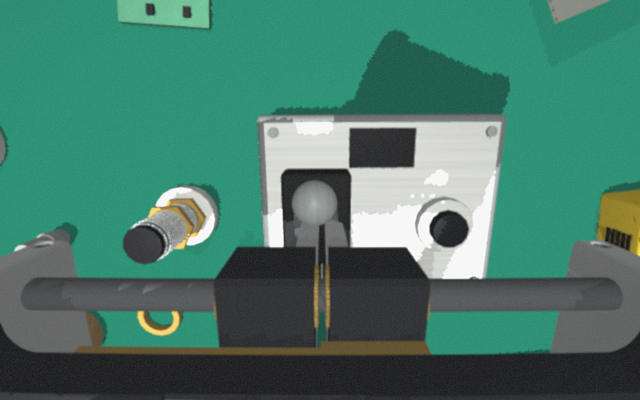

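The knob has reached its predicted end position (316,204) and the force rose to about 5 N, so the lever is at its stop. I'll back off, rise and go over the thick sensor.

```bash
python3 -m pendant '[[-1.5,0.35,0,0,0,0,0],[0,0,4,0,0,0,0],[0,0,4,0,0,0,0],[0.8,4.1,0,0,0,0,0],[0.8,4.1,0,0,0,0,0],[0.8,4.0,0,0,0,0,0],[0,0,0,0,0,0,0],[0,0,0,0,0,0,0]]'; python3 - <<'E'
from h import *
P=imaging.camera_params("wrist");im=imaging.snapshot("wrist")[:,:,::-1].copy()
for z in(.08,.012):
    p=proj(P,(.5036,-.1372,z));print(p);cv2.circle(im,tuple(int(a) for a in p),5,(0,0,255),1)
cv2.imwrite("pics/w3.png",im)
E
```

```text
time: 3.8
tool_pos: [0.5037, -0.1366, 0.1999]
ee_rot: [3.141, -0.002, -0.231]
wrist_force: [-0.7, 0.5, -0.6]
width: 0.0006
finger_force: 0.0
[322.26437917 196.40472793]
[322.06743133 183.1975249 ]
```

View pics/w3.png

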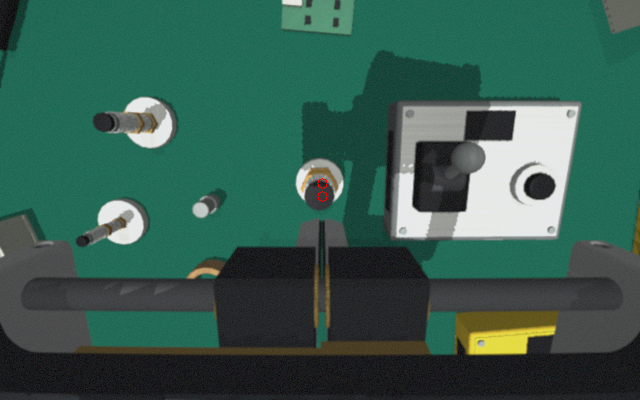

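The lever is leaning away, with the knob at (467,157). The face at (319,194) sits under the tool to within about 2 mm. I'll go down gently and hold.

```bash
python3 -m pendant '[[0,0.1,-2.5,0,0,0,0],[0,0,-2.5,0,0,0,0],[0,0,-1.5,0,0,0,0],[0,0,-1,0,0,0,0],[0,0,-0.7,0,0,0,0],[0,0,-0.5,0,0,0,0],[0,0,0,0,0,0,0],[0,0,0,0,0,0,0]]'; Z='[0,0,0,0,0,0,0]'; python3 -m pendant '[[0,0,0,0,0,0,0],[0,0,0,0,0,0,0],[0,0,0,0,0,0,0],[0,0,0,0,0,0,0],[0,0,0,0,0,0,0],[0,0,0,0,0,0,0],[0,0,0,0,0,0,0],[0,0,0,0,0,0,0]]'; python3 -m pendant '[[0,0,0,0,0,0,0],[0,0,0,0,0,0,0],[0,0,0,0,0,0,0],[0,0,0,0,0,0,0],[0,0,0,0,0,0,0],[0,0,0,0,0,0,0],[0,0,0,0,0,0,0],[0,0,0,0,0,0,0]]'; python3 -m pendant '[[0,0,0,0,0,0,0],[0,0,0,0,0,0,0],[0,0,0,0,0,0,0],[0,0,0,0,0,0,0],[0,0,0,0,0,0,0],[0,0,0,0,0,0,0],[0,0,0,0,0,0,0],[0,0,0,0,0,0,0]]'
```

```text
time: 4.65
tool_pos: [0.5037, -0.1362, 0.1131]
ee_rot: [3.141, -0.001, -0.233]
wrist_force: [-0.1, -0.2, -0.2]
width: 0.0003
finger_force: 0.0
time: 5.45
tool_pos: [0.5032, -0.136, 0.1123]
ee_rot: [3.142, 0.0, -0.233]
wrist_force: [0.2, 0.4, 0.8]
width: 0.0006
finger_force: 0.0
time: 6.25
tool_pos: [0.5032, -0.1361, 0.1123]
ee_rot: [3.141, -0.0, -0.233]
wrist_force: [0.6, 0.1, -0.9]
width: 0.0003
finger_force: 0.0
time: 7.05
tool_pos: [0.5032, -0.136, 0.1123]
ee_rot: [3.142, -0.0, -0.233]
wrist_force: [0.3, -0.2, 0.1]
width: 0.0004
finger_force: 0.0
```

```bash
python3 -m pendant '[[0,0,3,0,0,0,0],[0,0,3,0,0,0,0],[0,0,3,0,0,0,0],[-0.9,-4.3,0,0,0,0,0],[-0.9,-4.3,0,0,0,0,0],[-0.9,-4.3,0,0,0,0,0],[-0.9,-4.4,0,0,0,0,0],[-0.8,-4.4,0,0,0,0,0]]';python3 -m pendant '[[0,0,0,0,0,0,0],[0,0,0,0,0,0,0]]'; python3 - <<'E'
from h import *
P=imaging.camera_params("wrist");im=imaging.snapshot("wrist")[:,:,::-1].copy()
p=proj(P,(.459,-.353,.067));print(p)
g=im.max(2);x,y=int(p[0]),int(p[1]);m=np.zeros_like(g);cv2.circle(m,(x,y),22,255,-1)
b=((g<75)&(m>0)).astype(np.uint8);mo=cv2.moments(b,True);c=mo["m10"]/mo["m00"],mo["m01"]/mo["m00"];print(c,mo["m00"],onz(P,*c,.067))
cv2.circle(im,(x,y),4,(0,0,255),1);cv2.imwrite("pics/w4.png",im)
E
```

```text
time: 7.85
tool_pos: [0.4586, -0.3546, 0.2025]
ee_rot: [3.141, -0.0, -0.233]
wrist_force: [0.2, 0.1, 0.9]
width: 0.0005
finger_force: 0.0
time: 8.05
tool_pos: [0.4587, -0.3536, 0.2018]
ee_rot: [-3.141, 0.001, -0.235]
wrist_force: [-0.5, -0.4, -0.2]
width: 0.0002
finger_force: 0.0
[321.24825112 192.60134732]
(320.61290322580646, 190.8102466793169) 527.0 [ 0.46092329 -0.35281165  0.067     ]
```

View pics/w4.png

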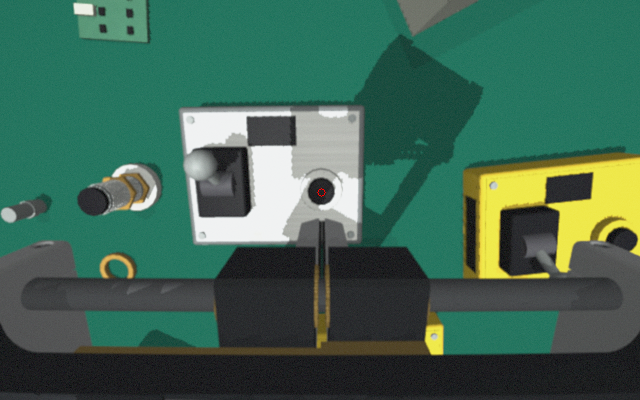

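The lever is still over, with the knob at (201,166). The key at (321,191) is directly below the tool, so I'll press it.

```bash
python3 -m pendant '[[0.1,0.1,-4,0,0,0,0],[0,0,-3.5,0,0,0,0],[0,0,-2,0,0,0,0],[0,0,-1,0,0,0,0],[0,0,-0.5,0,0,0,0],[0,0,-0.5,0,0,0,0],[0,0,-0.3,0,0,0,0],[0,0,0,0,0,0,0]]'; python3 -m pendant '[[0,0,-0.2,0,0,0,0],[0,0,-0.2,0,0,0,0],[0,0,-0.2,0,0,0,0],[0,0,0,0,0,0,0],[0,0,0,0,0,0,0]]'
```

```text
time: 8.9
tool_pos: [0.461, -0.3522, 0.0855]
ee_rot: [3.141, -0.002, -0.233]
wrist_force: [0.3, 1.1, 2.2]
width: 0.0004
finger_force: 0.8
time: 9.4
tool_pos: [0.461, -0.3524, 0.0801]
ee_rot: [3.141, -0.003, -0.233]
wrist_force: [0.6, 1.6, 7.4]
width: 0.0004
finger_force: 3.5
```

The key has bottomed out at 7.4 N, so I'll draw back.

```bash
python3 -m pendant '[[0,0,-0.1,0,0,0,0],[0,0,0,0,0,0,0],[0,0,2,0,0,0,0],[0,0,4,0,0,0,0],[0,0,4,0,0,0,0],[0,0,3,0,0,0,0],[0,0,0,0,0,0,0],[0,0,0,0,0,0,0]]'; python3 -m pendant '[[-2,0,0,0,0,0,0],[-2,0,0,0,0,0,0],[0,0,0,0,0,0,0],[0,0,0,0,0,0,0],[0,0,0,0,0,0,0]]'; python3 - <<'E'
from h import *
P=imaging.camera_params("wrist");im=imaging.snapshot("wrist")[:,:,::-1].copy();cv2.imwrite("pics/w5.png",im)
for n,X in(("knob",(.5135,-.2653,.112)),("thick",(.5036,-.1372,.08))): print(n,proj(P,X))
E
```

```text
time: 10.2
tool_pos: [0.46, -0.3523, 0.2071]
ee_rot: [3.141, -0.0, -0.233]
wrist_force: [0.1, -0.0, -0.8]
width: 0.0005
finger_force: 0.0
time: 10.7
tool_pos: [0.4204, -0.3518, 0.206]
ee_rot: [-3.141, 0.001, -0.233]
wrist_force: [0.3, 0.5, 0.1]
width: 0.0003
finger_force: 0.0
knob [192.59638625 119.19199549]
thick [ 83.69513261 162.67855738]
```

View pics/w5.png

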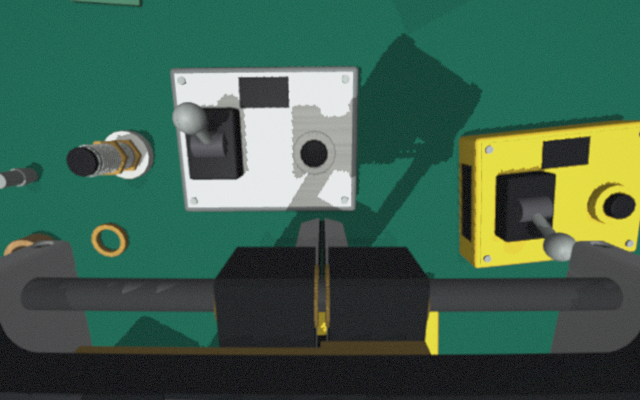

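The lever is fully over, with the knob at (189,118). The key at (314,153) is up, the sensor is undisturbed and the robot is clear, so I'll hand in the job.

```bash
python3 -c "
from bench import robot
print(robot.close_job())"
```

```text
the job is handed in; nothing more can be done
None
```

I pushed the lever fully over, held the fingertips about 13 mm above the thick sensor's face for 2.4 s, pressed the key right down and released it, and handed the job in with the arm clear at 10.7 s; the hand-in returned no verdict.

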